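# Gauge the bolt, bring its socket to the front and hold the stand

## Robot

A 6-joint arm with a two-finger parallel gripper is mounted at the origin on a cart in front of the work surface, level with it; the furniture and walls round the work are solid. World frame = base frame: x ahead of the robot, y to its left, z up, the work surface at z = 0. Lengths are in mm, angles in rad, forces in N, time in s.
With the tool pointing down it reaches from about 350 to 925 mm from the base axis. Payload 6.4 kg.
Tool frame: the origin (TCP) lies between the finger pads; the fingertips stand 14 mm ahead of it and the grasp point (between the pads) lies 5 mm behind it; z points along the fingers, y is the line along which they close (so a half turn about z gives the same grasp; the last joint's range is limited). The gripper opens to 85 mm and grips with 20 to 120 N. Pads are 22 mm wide; open, the fingers measure 114 mm over their backs; the gripper's body (76 mm by 85 mm) begins 54 mm behind the grasp point. The pads swing forward as they close: fully open they stand 13 mm farther back than shut.
Start: joints at [1.135, 0.245, 1.558, -0, 1.339, -0.174], TCP at [168.229, 627.864, 211.49] pointing down, gripper open.
Joint ranges: [-3.13, 3.13], [-1.02, 2.26], [0.13, 2.54], [-0.95, 4.09], [0.21, 2.88], [-2.74, 2.74]. Speed limits (rad/s): [2.57, 2.57, 3.14, 3.14, 3.14, 3.14].

## Interface

Orientations are given as a rotation vector (axis times angle).
In Python, from bench import arm gives the robot as it stands. Calls block until the motion is done:
- arm.move_ptp(position, orientation): joint-space move of the TCP to a pose.
- arm.move_linear(position, ori=None, feed=150, threshold=None): straight line of the TCP; ori=None keeps the orientation; feed is the mean speed in mm/s. With threshold (N) it stops when the force on the tool has changed by that much, and returns True; else False.
- arm.goto_joints(angles): joint-space move.
- arm.gripper_to(opening, newtons=None): opening from 0.0 (shut) to 1.0 (fully open); newtons is the grip in N (None keeps the last); returns when the fingers have stopped.
- arm.pause(seconds).
- arm.ik(position, orientation): joint angles nearest the present ones, or None.
- arm.state(): the state.
- arm.capture(name): name is "scene" or "top" or "wrist"; returns a dict with "color" (384x512x3 uint8, red, green, blue), "mtx" (3x3 intrinsics, pixels), "R" (3x3) and "t" (3): a world point X has camera coordinates R X + t. Camera axes: x right, y down, z forward; pixel columns grow to the right and rows downward; lengths in mm; the calibration is good to about 2 mm. A picture is of the moment at which its call begins. There is no depth.
A pose or a line that the arm cannot do raises arm.MotionError and nothing moves.
- arm.sign_off(): hands the job in; it is judged then, once.
The state is a dict: "time_s": time; "joint_positions": joint angles; "joint_velocities": joint speeds; "joint_efforts": joint torques, N m; "position": TCP position; "tcp_rot": TCP orientation; "contact_force": force on the tool from outside, world axes, zero at the start; "wrist_torque": the same for the moment, N m; "grip_width": opening from 0.0 (shut) to 1.0 (fully open); "finger_force": force on a finger pad.
Only numpy, scipy, OpenCV 4.12 (cv2) and the standard library are available. Lean on these libraries where they do the work, as an engineer would, in place of code of your own. Each camera call takes 0.05 s, during which the arm holds its last target. There are 200 camera calls.

## Task

One hex bolt stands between the open jaws of the caliper: slide the caliper shut on its head until both jaws press on it, and leave it closed at that size. Then take the rotary socket stand by the star knob on top and turn it until the socket that fits this bolt stands squarely at the brass pointer at the front. Finish still gripping the knob, holding the stand still there so that I can pull the socket off; keep all three bolts standing.

Things in the scene. Friction and masses are not known exactly. Their poses are not given: they have to be found in the camera images.
- gauge_board: plywood board lying fixed on the bench, 130 mm (its x) by 270 mm (its y), 12 mm thick, with a sliding caliper clamped flat on it along its y. Origin: centre of the underside; z up. Two aluminium clamp bridges over the beam's ends reach 25 mm above the bench
- caliper_beam: fixed steel part of the caliper (same origin and axes as gauge_board): beam 16 mm wide along board y, centre line at board x = +25 mm, top 18 mm above the bench; fixed jaw at the board's +y end, its face looks to -y at board y = +85 mm. Both jaws reach from the beam towards board -x as far as board x = -36 mm, 13 to 18 mm above the bench; beyond the beam a 5 mm wide nib points to +x
- caliper_slide (a joint): caliper opening = distance between the two jaw faces, m (0 shut, at most 0.085; starts 0.055 to 0.075). The slider moves along board +y to shut. It drags with about 1.2 N and stays where it is left
- sliding_jaw: steel jaw of the slider, the same outline as the fixed jaw and facing it. Origin: on the beam's centre line in the plane of the jaw face, on the board's top (12 mm above the bench); axes as gauge_board
- slider_housing (a point): centre of the slider's black plastic housing: 36 mm wide along board x, 64 mm along board y, from 13 to 32 mm above the bench, vertical sides that can be pinched from above (free space at least 30 mm beside it at this point); moves with the slider, 36 mm behind the jaw face (towards board -y)
- jaw_mouth (a point): fixed point on the board between the jaws, 25 mm from the fixed jaw's face; the bolt to be gauged starts within 6 mm of it, the other two bolts stand more than 100 mm away near the -x, -y corner of the board
- bolt_16: plain steel hex-head bolt, 16 mm across the flats of the head (6.5 mm high), shank 10 mm thick, 42.5 mm tall in all, 40 g; loose, standing on its head on the gauge board, shank up. Origin: centre of the head's underside (now the face on the board), z up. When it is the one between the jaws, two flats of its head lie parallel to the jaw faces within about 3 degrees. Which of the three bolts stands between the jaws differs from run to run
- bolt_24: plain steel hex-head bolt, 24 mm across the flats of the head (10 mm high), shank 16 mm thick, 52 mm tall in all, 110 g; loose, standing on its head on the gauge board, shank up. Origin: centre of the head's underside (now the face on the board), z up. When it is the one between the jaws, two flats of its head lie parallel to the jaw faces within about 3 degrees. Which of the three bolts stands between the jaws differs from run to run
- bolt_30: plain steel hex-head bolt, 30 mm across the flats of the head (12.5 mm high), shank 20 mm thick, 57.5 mm tall in all, 180 g; loose, standing on its head on the gauge board, shank up. Origin: centre of the head's underside (now the face on the board), z up. When it is the one between the jaws, two flats of its head lie parallel to the jaw faces within about 3 degrees. Which of the three bolts stands between the jaws differs from run to run
- socket_stand: round dark steel base of the socket stand, 200 mm diameter, 18 mm high, fixed on the bench; a small brass pointer (22 mm high above the bench) on its rim at its front (its own -x side, which looks roughly to the robot). Origin: centre of the underside, on the turntable's axis; z up
- turntable (a joint): angle of the turntable (grey painted disc, 174 mm diameter, 22 to 38 mm above the bench, steel column of 18 mm diameter in the middle), rad, counter-clockwise seen from above is positive; 0 brings the 19 mm socket to the pointer; free from -6.2 to 6.2, starts between -0.5 and 0.5. Seen from above the posts stand 60 degrees apart and follow counter-clockwise in this order: 13, 16, 19, 24, 30, one bare post. It drags with about 0.03 N m and stays where it is left
- star_knob: black six-lobed knob on top of the column, turns with the turntable, 26 mm high. Origin: centre of its underside on the axis, 122 mm above the bench; its lobes point along its own x axis and every 60 degrees from it, opposite lobe ends are parallel flats 38 mm apart and 18 mm wide; the sockets' tops are at 85 mm above the bench at most
- front_spot (a point): fixed point in line with the pointer, 65 mm from the axis towards the front, 38 mm above the bench: where the bottom centre of a socket is when it stands exactly at the pointer
- socket_13 (a point): bottom centre of the 13 mm socket (bright steel, 23 mm outer diameter, 34 mm tall, hexagonal mouth up), which is clipped fast on the turntable, smallest; 65 mm from the turntable's axis, turns with it
- socket_16 (a point): bottom centre of the 16 mm socket (bright steel, 27 mm outer diameter, 36 mm tall, hexagonal mouth up), which is clipped fast on the turntable, fits bolt_16; 65 mm from the turntable's axis, turns with it
- socket_19 (a point): bottom centre of the 19 mm socket (bright steel, 31 mm outer diameter, 38 mm tall, hexagonal mouth up), which is clipped fast on the turntable, the middle one; 65 mm from the turntable's axis, turns with it
- socket_24 (a point): bottom centre of the 24 mm socket (bright steel, 37 mm outer diameter, 42 mm tall, hexagonal mouth up), which is clipped fast on the turntable, fits bolt_24; 65 mm from the turntable's axis, turns with it
- socket_30 (a point): bottom centre of the 30 mm socket (bright steel, 44 mm outer diameter, 47 mm tall, hexagonal mouth up), which is clipped fast on the turntable, largest, fits bolt_30; 65 mm from the turntable's axis, turns with it

How it is judged (in metres and radians):
On the way, in this order (a step that is already met when the one before it is completed fails the run):
1. the caliper's jaws both press (over 2 N each) on the head of the bolt that stands between them (((horizontal distance between bolt_16 and jaw_mouth below 0.03 m and contact force between each of sliding_jaw, caliper_beam and bolt_16 above 2 N and value of joint caliper_slide between 0.0145 and 0.018 m) or (horizontal distance between bolt_24 and jaw_mouth below 0.03 m and contact force between each of sliding_jaw, caliper_beam and bolt_24 above 2 N and value of joint caliper_slide between 0.0225 and 0.026 m) or (horizontal distance between bolt_30 and jaw_mouth below 0.03 m and contact force between each of sliding_jaw, caliper_beam and bolt_30 above 2 N and value of joint caliper_slide between 0.0285 and 0.032 m))), for 0.3 s.
2. the knob is gripped and the socket that fits this bolt stands at the pointer (((horizontal distance between bolt_16 and jaw_mouth below 0.03 m and horizontal distance between socket_16 and front_spot below 0.009 m and contact force between the fingers and star_knob above 4 N) or (horizontal distance between bolt_24 and jaw_mouth below 0.03 m and horizontal distance between socket_24 and front_spot below 0.009 m and contact force between the fingers and star_knob above 4 N) or (horizontal distance between bolt_30 and jaw_mouth below 0.03 m and horizontal distance between socket_30 and front_spot below 0.009 m and contact force between the fingers and star_knob above 4 N))), for 0.2 s.
At the end, for the whole second after the job is handed in: the gauged bolt still stands between the caliper's jaws and the opening equals its size (-1.5 to +2 mm); the socket of that size stands within 9 mm of the spot at the pointer; the fingers hold the star knob (over 4 N) and the turntable is still (under 0.05 rad/s); all three bolts stand upright (((horizontal distance between bolt_16 and jaw_mouth below 0.03 m and horizontal distance between socket_16 and front_spot below 0.009 m and value of joint caliper_slide between 0.0145 and 0.018 m) or (horizontal distance between bolt_24 and jaw_mouth below 0.03 m and horizontal distance between socket_24 and front_spot below 0.009 m and value of joint caliper_slide between 0.0225 and 0.026 m) or (horizontal distance between bolt_30 and jaw_mouth below 0.03 m and horizontal distance between socket_30 and front_spot below 0.009 m and value of joint caliper_slide between 0.0285 and 0.032 m)) and contact force between the fingers and star_knob above 4 N and velocity of joint turntable between -0.05 and 0.05 rad/s and angle between each of bolt_16, bolt_24, bolt_30's own z axis and vertical below 0.2 rad); the arm keeps its last pose, push and grip.
It fails at once if a bolt is knocked over (angle between any of bolt_16, bolt_24, bolt_30's own z axis and vertical above 0.5 rad).
It also fails if it takes over 54 s, if anything falls off the work surface, if the arm or the gripper's body presses on something with over 40 N, if the wrist force passes 120 N, or if a joint passes its speed limit or range.

## Working session

There is one attempt and no reset: what is moved stays moved. The work goes in short steps, each a Python script; the robot and the scene stay as the last script left them, time stands still between calls to the robot, and variables do not carry over. Pictures are saved under pics/ and viewed, at most 10 in all, crops included, and the job is handed in when it is done.

```bash
mkdir -p pics; ls; python3 - <<'E'
from bench import arm
import cv2,numpy as np,pickle
d={}
for n in("scene","top"):
    c=arm.capture(n);d[n]=c
    cv2.imwrite(f"pics/{n}0.png",c["color"][:,:,::-1])
    print(n,c["mtx"].tolist(),"cam",(-c["R"].T@c["t"]).tolist())
pickle.dump(d,open("c0.pkl","wb"))
print(arm.state())
E
```

```text
pics
scene [[391.75634230643857, 0.0, 262.74307203254796], [0.0, 391.75634230643857, 189.35999843286606], [0.0, 0.0, 1.0]] cam [17.54314263499385, 223.92871539518543, 700.287865907537]
top [[388.21966887212807, 0.0, 260.59423428687506], [0.0, 388.21966887212807, 186.72882063525702], [0.0, 0.0, 1.0]] cam [289.24900852845093, -206.3992356921527, 942.8163556224298]
{'time_s': 0.1, 'joint_positions': array([ 1.13491064e+00,  2.45735162e-01,  1.55892453e+00,  5.10460742e-06,
        1.33869889e+00, -1.74087360e-01]), 'joint_velocities': array([ 3.81100548e-04, -1.18786223e-03, -2.23655304e-03, -1.79745587e-04,
        2.20510301e-03,  7.19208970e-05]), 'joint_efforts': array([-7.25799691e-05, -4.30675864e+01, -3.27128005e+01, -1.76674025e-04,
        2.96014288e-03,  2.81170372e-05]), 'position': array([167.98172323, 627.3514188 , 210.47892088]), 'tcp_rot': array([-4.09990324e-01, -3.11418433e+00,  2.64311163e-03]), 'contact_force': array([-0.2838516 , -0.48573238, -0.17272831]), 'wrist_torque': array([-0.01230797, -0.00510494, -0.00163913]), 'finger_force': 0.0, 'grip_width': 0.9995384755008042}
```

View pics/scene0.png

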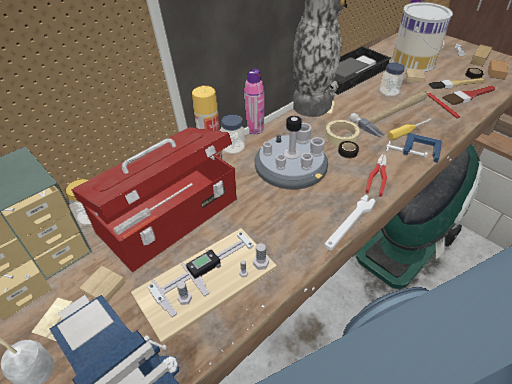

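View pics/top0.png

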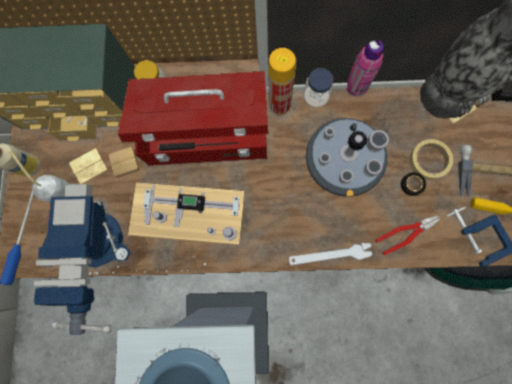

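The scene view shows the board with the caliper near (205,275) and the bolt to be gauged at (183,292). The stand is near (291,160), with its brass pointer at (318,177). In the top view the board spans (130–245,184–243), the jaw bolt is at (160,217), the stand is at (347,155) and the pointer at (350,193). Next I'll extract positions and take a zoomed crop.

```bash
cat > h.py <<'E'
import numpy as np,cv2
from scipy.spatial.transform import Rotation as Ro
def ray(c,uv,z):
    d=c["R"].T@np.linalg.inv(c["mtx"])@np.array([uv[0],uv[1],1.]); o=-c["R"].T@c["t"]
    return o+d*(z-o[2])/d[2]
def proj(c,X):
    p=c["mtx"]@(c["R"]@np.array(X,float)+c["t"]); return p[:2]/p[2]
def down(psi):
    # tool z down, tool y (closing line) along world angle psi
    y=np.array([np.cos(psi),np.sin(psi),0]);z=np.array([0,0,-1.])
    return Ro.from_matrix(np.c_[np.cross(y,z),y,z]).as_rotvec()
E
python3 - <<'E'
import pickle;from h import *
d=pickle.load(open("c0.pkl","rb"))
for n in("top","scene"):
    c=d[n];im=c["color"];hsv=cv2.cvtColor(im,cv2.COLOR_RGB2HSV)
    # plywood by colour (light tan)
    m=cv2.inRange(hsv,(12,40,150),(28,150,255))
    roi=np.zeros_like(m)
    if n=="top": roi[175:255,122:255]=1
    else: roi[222:345,125:285]=1
    m=cv2.morphologyEx(m*roi,cv2.MORPH_CLOSE,np.ones((5,5)))
    ct=max(cv2.findContours(m,0,2)[0],key=cv2.contourArea)
    r=cv2.minAreaRect(np.array([ray(c,p[0],12)[:2] for p in cv2.convexHull(ct)],np.float32))
    print(n,"board",r)
    m=cv2.inRange(hsv,(14,140,140),(28,255,255))
    rr=(slice(180,200),slice(335,365)) if n=="top" else (slice(168,186),slice(308,326))
    ys,xs=np.nonzero(m[rr]); uv=(xs.mean()+rr[1].start,ys.mean()+rr[0].start) if len(xs) else None
    print("pointer",uv,len(xs),uv and ray(c,uv,20))
    # knob top black
    m=cv2.inRange(hsv,(0,0,0),(180,255,45))
    rr=(slice(125,155),slice(340,375)) if n=="top" else (slice(112,135),slice(282,306))
    k=cv2.connectedComponentsWithStats(m[rr]);i=1+k[2][1:,4].argmax()
    uv=k[3][i]+[rr[1].start,rr[0].start];print("knob",uv,k[2][i],ray(c,uv,142 if n=="top" else 135))
c=d["top"]["color"][:,:,::-1]
a=cv2.resize(c[180:248,125:250],None,fx=6,fy=6,interpolation=2)
b=cv2.resize(c[112:200,300:395],None,fx=5,fy=5,interpolation=2)
cv2.imwrite("pics/a.png",a);cv2.imwrite("pics/b.png",b)
E
```

```text
top board ((417.1077575683594, -3.60931396484375), (272.0975036621094, 131.89602661132812), 83.47710418701172)
pointer (np.float64(349.5), np.float64(192.93333333333334)) 30 [ 451.48993082 -399.06492603   20.        ]
knob [356.24675325 141.81168831] [  9   7  18  18 154] [ 540.50654682 -395.8117198   142.        ]
scene board ((422.8465576171875, -6.623199462890625), (337.3879699707031, 287.6647033691406), 45.74506378173828)
pointer None 0 None
knob [293.53797468 124.06329114] [  5   4  14  15 158] [ 542.67877671 -397.03621844  135.        ]
```

View pics/a.png

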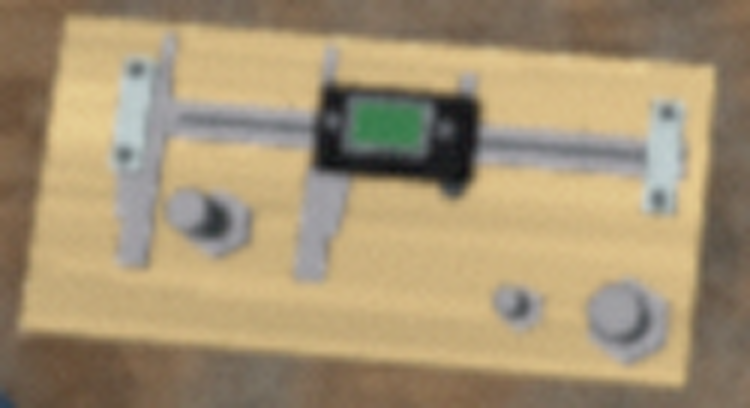

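View pics/b.png

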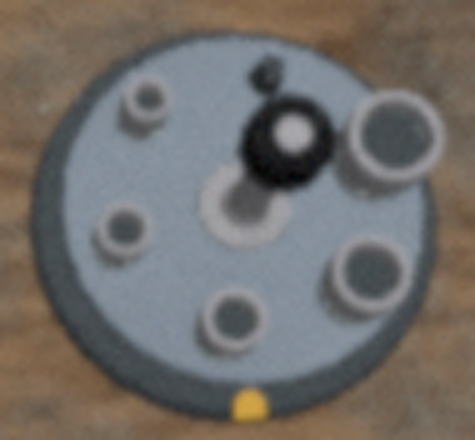

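The crops show three things:
- **Gauged bolt:** it is the medium one, bolt_24, at crop (220,220). The small and large bolts are at right.
- **Housing:** it spans crop (318–480, 88–185).
- **Sockets:** 19 is at crop (233,320), close to the pointer at (250,405), and 24 is at (370,270).

Next I'll turn these into positions.

```bash
python3 - <<'E'
import pickle;from h import *
from bench import arm
c=pickle.load(open("c0.pkl","rb"))["top"];im=c["color"];hsv=cv2.cvtColor(im,cv2.COLOR_RGB2HSV)
A=lambda u,v:(125+u/6-.4,180+v/6-.4); B=lambda u,v:(300+u/5-.4,112+v/5-.4)
ctr=np.array([417.1,-3.6]);yb=np.array([.1136,.9935]);xb=np.array([.9935,-.1136])
loc=lambda p:np.round([(p[:2]-ctr)@xb,(p[:2]-ctr)@yb],1)
m=cv2.inRange(hsv,(0,0,0),(180,255,70))[190:213,174:208]
k=cv2.connectedComponentsWithStats(cv2.morphologyEx(m,cv2.MORPH_CLOSE,np.ones((7,7))));i=1+k[2][1:,4].argmax()
uv=k[3][i]+[174,190];h=ray(c,uv,30);print("housing",uv,k[2][i],h,loc(h))
for n,p,z in(("fixface",A(155,215),18),("slideface",A(302,230),18),("bolt top",A(190,212),64),("small top",A(514,303),54),("big top",A(617,311),69)):
    q=ray(c,A(0,0) if 0 else p,z);print(n,q,loc(q))
ax=np.array([541,-396.3])
for n,p,z,off in((13,B(145,102),72,-120),(16,B(125,229),74,-60),(19,B(233,320),76,0),(24,B(370,270),80,60),(30,B(397,137),85,120)):
    q=ray(c,p,z)[:2]-ax;print(n,np.hypot(*q),(np.degrees(np.arctan2(q[1],q[0]))-180-off+180)%360-180)
b=ray(c,B(238,208),18);print("column base guess",b)
print("toolbox edge",ray(c,(200,160),0))
E
```

```text
housing [192.54978355 203.96536797] [  4   5  30  18 231] [434.75104656 -22.56122828  30.        ] [ 19.7 -16.8]
fixface [411.81339925  81.7694822   18.        ] [-15.   84.2]
slideface [403.98232782  22.1812763   18.        ] [-16.   24.1]
bolt top [406.46705246  53.98933327  64.        ] [-17.1  56. ]
small top [369.07269644 -68.67952427  54.        ] [-40.3 -70.1]
big top [ 363.61258522 -109.75488255   69.        ] [ -41.1 -111.5]
13 66.55449210352448 -15.756369510311231
16 61.2955581914682 -16.756164878303935
19 60.6202345597137 -12.91132134226828
24 62.578573492995396 -8.249299632766338
30 68.92338448029477 -11.152360902622263
column base guess [ 551.05452256 -400.90715489   18.        ]
toolbox edge [551.12353587 -34.52799519   0.        ]
```

```bash
python3 - <<'E'
import pickle;from h import *
from bench import arm
c=pickle.load(open("c0.pkl","rb"))["top"]
ctr=np.array([417.1,-3.6]);yb=np.array([.1136,.9935]);xb=np.array([.9935,-.1136])
t=ctr+25*xb-12*yb
psi=np.arctan2(xb[1],xb[0])
best=min((psi,psi+np.pi),key=lambda a:abs(arm.ik([*t,130],down(a))[5]) if arm.ik([*t,130],down(a)) is not None else 9)
print(best,arm.ik([*t,130],down(best)))
arm.move_ptp([*t,130],down(best))
w=arm.capture("wrist");cv2.imwrite("pics/w1.png",w["color"][:,:,::-1]);pickle.dump(w,open("w1.pkl","wb"))
s=arm.state();print(s["time_s"],s["position"],t)
# axis fit using sockets
from scipy.optimize import least_squares
B=lambda u,v:(300+u/5-.4,112+v/5-.4)
P=[(ray(c,B(*p),z)[:2],np.radians(180+o)) for p,z,o in(((145,102),72,-120),((125,229),74,-60),((233,320),76,0),((370,270),80,60),((397,137),85,120))]
f=lambda v:np.concatenate([v[:2]+65*np.array([np.cos(o+v[2]),np.sin(o+v[2])])-q for q,o in P])
r=least_squares(f,[541,-396,-.2]);print(r.x,r.fun.round(1))
E
```

```text
-0.1138487819379094 [-2.99866959e-01 -1.70857488e-01  2.14308385e+00 -4.44089210e-16
  1.16936629e+00 -1.86018177e-01]
2.65 [440.78091225 -17.91145242 130.12232368] [440.5743 -18.362 ]
[ 5.45275901e+02 -3.98193000e+02 -2.28743583e-01] [ 1.  -0.9 -0.6  0.6  0.1 -0.7 -1.4 -0.2  0.9  1.1]
```

View pics/w1.png

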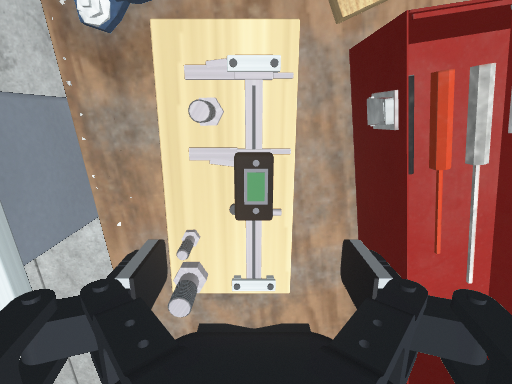

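In the wrist view the housing's top face spans (235–274,152–220). The beam runs at column 254, the jaw faces are at rows ~79 and ~148, and the bolt head is at (206,110). Next I'll refine from this view and carry out the gauging.

```bash
python3 - <<'E'
import pickle;from h import *
from bench import arm
w=pickle.load(open("w1.pkl","rb"));im=w["color"];hsv=cv2.cvtColor(im,cv2.COLOR_RGB2HSV)
m=cv2.inRange(hsv,(0,0,0),(180,255,70))[145:228,228:282]
m=cv2.morphologyEx(cv2.morphologyEx(m,cv2.MORPH_CLOSE,np.ones((15,15))),cv2.MORPH_OPEN,np.ones((15,15)))
ct=max(cv2.findContours(m,0,2)[0],key=cv2.contourArea)
r=cv2.minAreaRect(np.array([ray(w,p[0]+[228,145],32)[:2] for p in ct],np.float32));print(r)
b0,b1=ray(w,(253.5,90),18),ray(w,(254,270),18);print("beam",b0,b1,"angle",np.degrees(np.arctan2(*(b0-b1)[1::-1])))
for n,p in(("fix",(215,79)),("slide",(215,148))):print(n,ray(w,p,18))
for n,p in(("mouth bolt",(206,110)),):print(n,ray(w,p,22))
E
```

```text
((437.06732177734375, -15.198051452636719), (62.46263122558594, 39.6872673034668), 83.33222961425781)
beam [450.7933593   68.99639847  18.        ] [ 431.17310178 -108.24278407   18.        ] angle 83.68311529766265
fix [418.18530226  81.89426701  18.        ]
slide [409.28855497  22.23346986  18.        ]
mouth bolt [406.85776534  56.76704734  22.        ]
```

```bash
python3 - <<'E'
import pickle;from h import *
from bench import arm
psi=np.radians(-6.5);yb=np.array([-np.sin(psi),np.cos(psi)]);ori=down(psi)
t=np.array([440.2,-14.])
arm.gripper_to(0.8,30)
arm.move_linear([*t,60],ori,feed=150)
print(arm.move_linear([*t,29],ori,feed=60,threshold=8),arm.state()["position"])
arm.gripper_to(0.0,30)
s=arm.state();print(s["grip_width"],s["finger_force"],s["contact_force"],s["time_s"])
p=s["position"]
hit=arm.move_linear([*(p[:2]+28*yb),p[2]],ori,feed=50,threshold=12)
s=arm.state();print(hit,s["position"],s["contact_force"],s["time_s"])
pickle.dump(p,open("p.pkl","wb"))
E
```

```text
False [440.20844449 -14.00770938  28.87307799]
0.0024022896408582312 0.0 [-0.34195056 -0.44053482  0.8563345 ] 4.9
False [443.39621328  13.92740076  29.02975636] [ 0.52502618 -0.71887245  0.81558656] 5.6083
```

```bash
python3 - <<'E'
from h import *
from bench import arm
w=arm.capture("wrist")["color"];s=arm.capture("top")["color"];s2=arm.capture("scene")["color"]
a=np.hstack([w,cv2.resize(s[150:270,110:260],(480,384))])[:, :, ::-1]
cv2.imwrite("pics/w2.png",cv2.resize(a,(800,310)));print(arm.state()["grip_width"])
E
```

```text
0.0014791710423443542
```

View pics/w2.png

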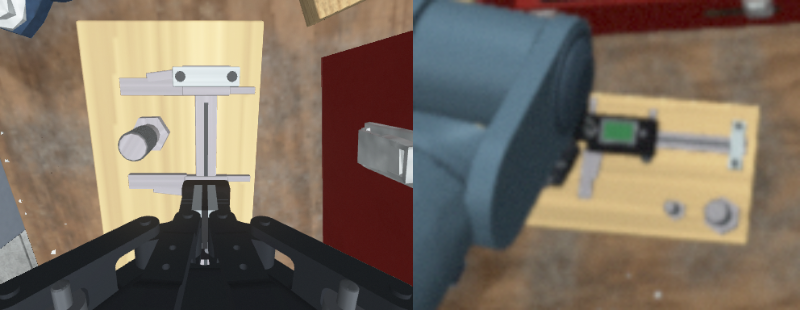

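The fingers are shut over the beam just behind the sliding jaw, at about (205,185). The housing seems not to have followed. I'll measure the true slider position.

```bash
python3 - <<'E'
from h import *
from bench import arm
w=arm.capture("wrist");c=arm.capture("top")
for p in((186,117),(186,216)):print("faces",ray(w,p,18))
for n,p in (("tips",(255,223)),):print(n,ray(w,p,18))
s=arm.state();print(s["position"],s["tcp_rot"],proj(c,s["position"]),proj(w,s["position"]),proj(w,s["position"]+[0,0,-14]))
cv2.imwrite("pics/w3.png",np.hstack([cv2.resize(c["color"][185:230,160:220],(480,360),interpolation=2),cv2.resize(w["color"][200:384,200:320],(313,360*480//360))[:360]])[:,:,::-1])
E
```

```text
faces [412.39275789  82.77770867  18.        ]
faces [401.89645457  23.46235436  18.        ]
tips [444.4414993   13.86563306  18.        ]
[443.40122054  13.62845585  29.02896482] [2.34418910e+00 2.09143965e+00 1.34651549e-05] [177.63342105 200.91797864] [253.408581  230.1872166] [253.4091287  221.85968472]
```

View pics/w3.png

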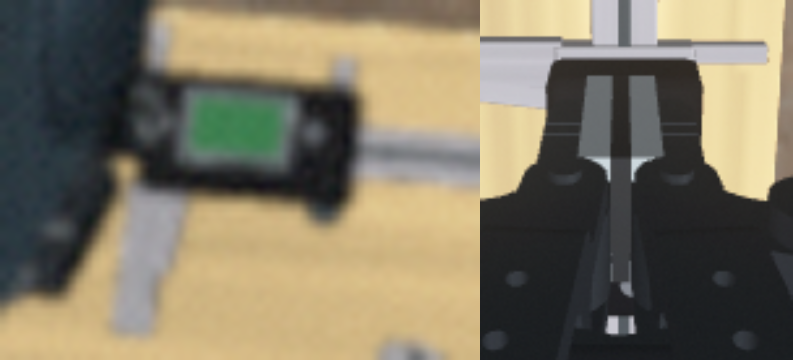

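```bash
python3 - <<'E'
from h import *
from bench import arm
p=arm.state()["position"];ori=down(np.radians(-6.5))
arm.move_linear([p[0],p[1],70],ori,feed=200)
arm.move_linear([440.2,-15,70],ori,feed=200)
hit=arm.move_linear([440.2,-15,20],ori,feed=40,threshold=5)
s=arm.state();print(hit,s["position"],s["contact_force"],s["grip_width"],s["time_s"])
E
```

```text
False [440.45541199 -15.07806365  20.26333559] [-0.47888665  0.15489737 -0.21115083] -0.004494856642929829 7.9083
```

```bash
python3 - <<'E'
from h import *
from bench import arm
c=arm.capture("scene");s=arm.state();print(s["position"],s["joint_positions"],proj(c,s["position"]),proj(c,s["position"]+[0,0,-14]),proj(c,[440,-15,32]))
cv2.imwrite("pics/s4.png",cv2.resize(c["color"][200:350,120:290],(680,600),interpolation=2)[:,:,::-1])
E
```

```text
[440.43188324 -15.05847969  20.25885461] [-2.92543152e-01  3.55817673e-02  2.18969352e+00 -1.52558638e-05
  9.15729920e-01 -1.79123578e-01] [202.07901635 265.29319513] [202.7903593  269.16103204] [201.57680576 262.11891175]
```

View pics/s4.png

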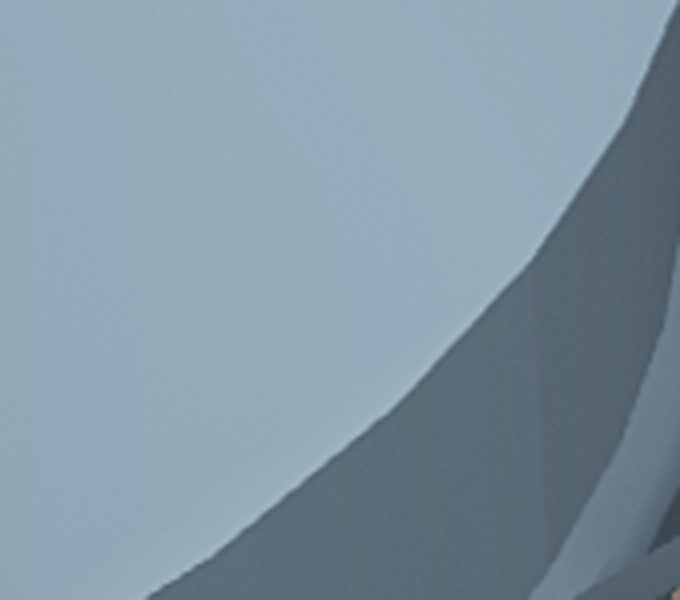

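The arm hides the gripper here. The tips in the wrist view project higher than the nominal geometry says, and nothing was touched. I'll feel downward onto the housing to calibrate the tip height.

```bash
python3 - <<'E'
from h import *
from bench import arm
hit=arm.move_linear([440.2,-15,-6],down(np.radians(-6.5)),feed=25,threshold=5)
s=arm.state();print(hit,s["position"],s["contact_force"],s["grip_width"],s["time_s"])
E
```

```text
True [440.44985588 -15.11550089  12.16006242] [-2.47291122 -0.64681111  8.13386316] -0.0020377548145396624 8.475
```

Contact came at TCP z=12 on the housing top (32), so the real tips sit about 20 mm *behind* the reported TCP. That agrees with the wrist view. I'll use this 34 mm correction and regrasp.

```bash
python3 - <<'E'
import pickle;from h import *
from bench import arm
psi=np.radians(-6.5);yb=np.array([-np.sin(psi),np.cos(psi)]);ori=down(psi)
arm.move_linear([440.2,-14,45],ori,feed=150)
arm.gripper_to(0.75,30)
hit=arm.move_linear([440.2,-14,-6],ori,feed=70,threshold=8)
s=arm.state();print(hit,s["position"],s["contact_force"])
if not hit:
    arm.gripper_to(0.0,30)
    s=arm.state();print(s["grip_width"],s["finger_force"],s["contact_force"],s["position"],s["time_s"])
E
```

```text
False [440.58495936 -14.11169052  -5.72383666] [-0.48625138 -0.64118759 -0.60600715]
0.41511983048552575 33.7273371219635 [0.24976973 0.76987432 2.60029008] [441.13327677 -14.27740245  -5.27899357] 10.7083
```

Gripped: the width is 35 mm, as expected. Now close the caliper.

```bash
python3 - <<'E'
import pickle;from h import *
from bench import arm
psi=np.radians(-6.5);yb=np.array([-np.sin(psi),np.cos(psi)]);ori=down(psi)
p=arm.state()["position"];q=lambda d:[*(p[:2]+d*yb),p[2]]
f=lambda:arm.state()["contact_force"][:2]@yb
hit=arm.move_linear(q(22),ori,feed=60,threshold=15);print(hit,f())
hit=hit or arm.move_linear(q(48),ori,feed=20,threshold=8)
d=(arm.state()["position"][:2]-p[:2])@yb;print(hit,d,f())
for i in range(6):
    if f()<-12: break
    d+=0.5;arm.move_linear(q(d),ori,feed=15);print(d,f())
arm.pause(0.6)
s=arm.state();print(s["position"],(s["position"][:2]-p[:2])@yb,s["contact_force"],s["time_s"])
E
```

```text
False 0.7270946896438614
True 35.94695465265669 -3.5288612750064576
36.44695465265669 -6.290644456677055
36.94695465265669 -7.745790494552859
37.44695465265669 -10.312056287252869
37.94695465265669 -13.56159231608571
[445.27463399  21.67390432  -5.2553347 ] 36.18902152166083 [ -3.3650763  -12.3269232    2.67635819] 13.6167
```

The jaws pressed at 12 N for 0.6 s, and the 36.2 mm travel leaves an opening of about 24 mm, as expected. Now release, lift and look at the knob.

```bash
python3 - <<'E'
import pickle;from h import *
from bench import arm
p=arm.state()["position"]
arm.gripper_to(0.75,30)
arm.move_linear([p[0],p[1],80],None,feed=150)
arm.move_ptp([500,-280,230],down(-.2287))
c=arm.capture("top")
arm.move_ptp([515,-397,210],down(-.2287))
w=arm.capture("wrist");pickle.dump((c,w),open("w5.pkl","wb"))
s=arm.state();print(s["position"],s["time_s"],proj(w,[542.5,-397,148]))
o=np.hstack([w["color"][:,:,::-1],cv2.resize(c["color"][180:250,125:250][:,:,::-1],(686,384),interpolation=2)])
cv2.imwrite("pics/w5.png",cv2.resize(o,(800,256)))
E
```

```text
[ 515.20480485 -395.84879421  209.58644411] 16.6667 [287.48528592 194.26859657]
```

View pics/w5.png

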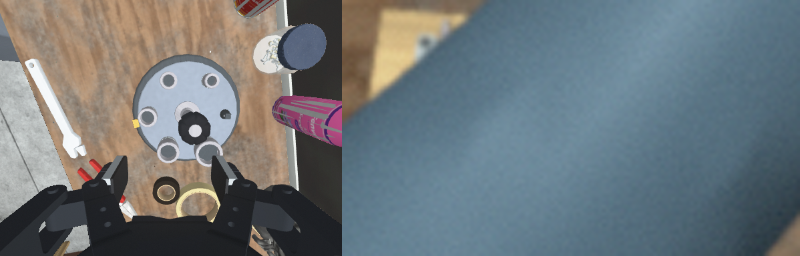

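The wrist view shows the knob at about (290,192) full-scale, a few pixels from the prediction, and the pointer at (204,185). Socket 24 is at lower left of the knob. Next I'll refine these numerically.

```bash
python3 - <<'E'
import pickle;from h import *
w=pickle.load(open("w5.pkl","rb"))[1];im=w["color"];hsv=cv2.cvtColor(im,cv2.COLOR_RGB2HSV)
m=cv2.inRange(hsv,(0,0,0),(180,255,60))[150:225,250:335]
k=cv2.connectedComponentsWithStats(m);i=1+k[2][1:,4].argmax()
mm=(k[1]==i).astype(np.uint8);ct=max(cv2.findContours(mm,0,1)[0],key=cv2.contourArea)
P=np.array([ray(w,q[0]+[250,150],148)[:2] for q in ct]);(cc,rad)=cv2.minEnclosingCircle(P.astype(np.float32))
print("blob",k[2][i],"circle",cc,rad,"hull rect",cv2.minAreaRect(P.astype(np.float32)))
g=cv2.inRange(hsv,(0,0,110),(180,60,255))[180:212,276:308]
k=cv2.connectedComponentsWithStats(g);
for j in range(1,k[0]):
    if k[2][j,4]>30:print("cap?",k[2][j],k[3][j]+[276,180],ray(w,k[3][j]+[276,180],148))
y=cv2.inRange(hsv,(14,120,120),(28,255,255))[170:200,190:220];ys,xs=np.nonzero(y)
uv=(xs.mean()+190,ys.mean()+170);print("pointer",uv,len(xs),ray(w,uv,20))
for n,p,z in((19,(147,118),76),(24,(168,150),80),(16,(168,80),74),(13,(210,81),72)):print(n,ray(w,np.array(p)/.668,z))
E
```

```text
blob [  17   18   48   49 1432] circle (544.6826782226562, -395.9793701171875) 20.48004150390625 hull rect ((545.2044677734375, -396.1695251464844), (39.295448303222656, 37.47895812988281), 76.91374206542969)
cap? [  6   7  20  19 297] [291.92592593 195.81481481] [ 545.68340839 -399.04658788  148.        ]
pointer (np.float64(202.97), np.float64(184.87)) 100 [ 450.08211471 -398.86001949   20.        ]
19 [ 482.40151436 -383.77204463   76.        ]
24 [ 502.33125208 -440.93036478   80.        ]
16 [ 526.96743046 -335.79366769   74.        ]
13 [ 587.53011319 -351.40910298   72.        ]
```

```bash
python3 - <<'E'
from h import *
from bench import arm
psi=np.radians(-13);ori=down(psi)
arm.move_linear([545,-398,180],ori,feed=150)
hit=arm.move_linear([545,-398,98],ori,feed=80,threshold=8)
s=arm.state();print(hit,s["position"],s["contact_force"])
if not hit:
    arm.gripper_to(0.0,40)
    s=arm.state();print(s["grip_width"],s["finger_force"],s["contact_force"],s["wrist_torque"],s["position"],s["time_s"])
E
```

```text
False [ 545.44132059 -398.41436211   98.85082097] [-0.31109172  0.50983738 -0.51071975]
0.4349961605709281 45.75218081474304 [0.83674571 0.75160833 1.81833185] [ 0.00364445 -0.26688138 -0.00569829] [ 545.66945342 -398.36261637   98.89141928] 18.625
```

```bash
python3 - <<'E'
import pickle;from h import *
from bench import arm
j=np.array(arm.state()["joint_positions"])
for f in (1/3,2/3,1):
    q=j.copy();q[5]+=np.radians(46.4)*f;arm.goto_joints(q)
    s=arm.state();print(s["grip_width"],s["finger_force"],s["contact_force"],s["wrist_torque"])
arm.pause(0.6)
s=arm.state();print(s["tcp_rot"],s["position"],s["time_s"])
w=arm.capture("wrist");t=arm.capture("top");sc=arm.capture("scene");pickle.dump((w,t,sc),open("f.pkl","wb"))
print("board px",proj(t,[410,55,20]),proj(t,[480,-398,80]),proj(sc,[480,-398,80]))
o=np.hstack([x[:,:,::-1] for x in (w["color"],cv2.resize(t["color"][110:250,110:400],(795,384)),)])
a=cv2.resize(o,(800,235));b=cv2.resize(np.hstack([sc["color"][110:200,230:350],sc["color"][225:315,140:260]])[:,:,::-1],(800,300))
cv2.imwrite("pics/f.png",np.vstack([a,b]))
E
```

```text
0.4387134240658374 45.51647186279297 [ 0.13188411 -0.03728485 -0.12633152] [-0.0443492  -0.19060547 -0.03894214]
0.43565213664112734 45.463188886642456 [ 1.79345805 -1.1344994  -0.20440683] [-0.05610108 -0.25459595 -0.0186873 ]
0.43429768991397794 45.392566323280334 [ 2.47912964 -0.8955821  -1.40048509] [-0.12635597 -0.32579827 -0.03948803]
[3.02823129e+00 8.28785337e-01 2.45607230e-03] [ 545.80835117 -398.51156295   98.90211722] 20.325
board px [161.20709438 215.74985202] [353.35204942 175.81348981] [311.03655587 152.58926958]
```

View pics/f.png

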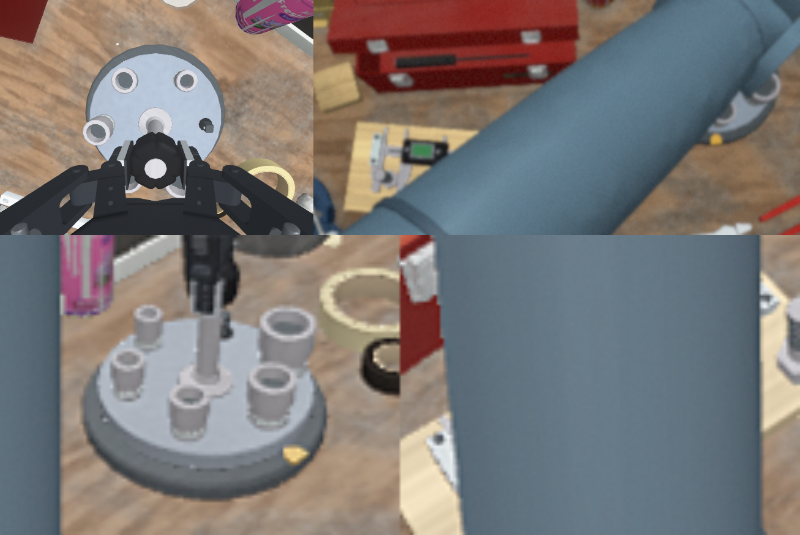

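The second socket from the big one is 24. Its mouth is at scene px (311.3,152.9), against (311.0,152.6) predicted for standing at the pointer. The top view shows the caliper closed on the bolt. Handing in.

```bash
python3 -c "
from bench import arm
s=arm.state();print(s['finger_force'],s['time_s']);print(arm.sign_off())"
```

```text
45.24396479129791 20.475
the job is handed in; nothing more can be done
None
```

The job is handed in at about 20 s: the caliper is shut on bolt_24 at about 24 mm, and the 24 mm socket stands at the pointer with the knob still gripped at 45 N. I did not get the judge's result, and the arm blocked a full final view of the three bolts.

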